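# Switch on three effects pedals in order

## Robot

A 7-joint arm with a two-finger parallel gripper is mounted at the origin on the work surface. World frame = base frame: x ahead of the robot, y to its left, z up, the work surface at z = 0. Lengths are in m, angles in rad, forces in N, time in s.
With the tool pointing down it reaches from about 0.425 to 0.825 m from the base axis. Payload 3.6 kg.
Tool frame: the origin (TCP) lies between the finger pads; the fingertips stand 14 mm ahead of it and the grasp point (between the pads) lies 5 mm behind it (manip.tip_extent is the distance from the TCP to the fingertips, in m); z points along the fingers, y is the line along which they close (so a half turn about z gives the same grasp; the last joint's range is limited). The gripper opens to 85 mm and grips with 20 to 120 N. Pads are 22 mm wide; open, the fingers measure 114 mm over their backs; the gripper's body (76 mm by 85 mm) begins 54 mm behind the grasp point. The pads swing forward as they close: fully open they stand 13 mm farther back than shut.
Start: joints at [1.28, 0.615, -0.013, 1.423, 0.008, 1.103, -0.04], TCP at [0.17, -0.627, 0.245] pointing down, gripper open.
Joint ranges: [-3.12, 3.12], [-0.3, 2.06], [-1.34, 1.32], [0.26, 2.42], [-1.36, 4.5], [0.01, 1.98], [-2.84, 2.84]. Speed limits (rad/s): [2.79, 2.79, 3.14, 3.14, 3.14, 3.14, 3.14].

## Interface

Orientations are given as a rotation vector (axis times angle).
In Python, from plant import manip, vision, workorder, finder gives the robot as it stands.
- The arm moves only by the tool play_rows, never from a script. Its argument "motion" is a list of rows, each an object of numbers: "tx", "ty", "tz": the shift along the world's x, y, z in m; "yaw": the turn about the world's z in rad. In form: [{"tx": .., "ty": .., "tz": .., "yaw": ..}, ...]. A call has 1 to 5 rows; each row is the pose to reach, as a shift and turn from the pose commanded when the call began; what a row does not reach only later rows make up. A row lasts 1/12 s, in which the tool goes at most 41.7 mm and 7.16 degrees, less where a joint would pass 70% of its speed; a pose out of reach is approached as far as the arm can. A call with a gripper value outside its range is refused whole. "grip" is the finger opening in m, from 0 to 0.0854, set as the call begins (left out, the last holds). The fingers move at their own pace and stop on an object; the grip force is fixed at half the most. Time passes only in rows, so rows that repeat a pose let the fingers close. It gives the time, the measured TCP pose, the force, the opening and the grip force at its end, in the units of the state.
- manip.sense(): the state, without advancing time (a new reading comes with each control period).
- vision.grab_frame(name): name is "scene" or "top"; returns the picture (400x640x3 uint8, red, green, blue); there is no depth.
- vision.camera_info(name): a dict with "fovy" (degrees; the focal length in pixels is half the picture's height over the tangent of half this angle, whatever the lens; pixels are square), "cx", "cy" (the principal point, pixels), "R" (3x3) and "t" (3): a world point X has camera coordinates R X + t. Camera axes: x right, y down, z forward; pixel columns grow to the right and rows downward; lengths in m; the calibration is good to about 2 mm. A picture is of the moment at which its call begins. camera_info takes no time and is no camera call.
- workorder.sign_off(): hands the job in; it is judged then, once.
Trained networks look in the newest picture that a camera, given by its name, has taken for a name from the list of things; names that differ only in an ending like _2 or _b are one class to them, and where a whole thing is asked for, a point or a joint stands for the part that bears it (a point fixed in the world has none). Each returns a list of dicts, best first, with "p" (0 to 1); they miss things now and then, are a little off and sometimes report something else, mostly with a low value. They report only what shows in the picture. A call takes as long as a camera call. They do not tell look-alikes from the thing itself.
- finder.trace(camera, query): "mask" (400x640 bool, what is visible of it) and "box" ([left, top, width, height] in pixels, round what is visible of it).
The state is a dict: "time": time; "qpos": joint angles; "dq": joint speeds; "tau": joint torques, N m; "tcp_pos": TCP position; "tcp_rot": TCP orientation; "force": force on the tool from outside, world axes, zero at the start; "ft_torque": the same for the moment, N m; "opening": finger opening in m; "finger_force": force on a finger pad.
Only numpy, scipy, OpenCV 4.12 (cv2) and the standard library are available. Lean on these libraries where they do the work, as an engineer would, in place of code of your own. Each camera call takes 0.05 s, during which the arm holds its last target. There are 200 camera calls.

## Task

Four effects pedals from the cartons are standing on the table to be tested. Press their footswitches gently down with the fingertips so that they stay down, in this order: first the large round one, then the square one, then the long bar; press each most of the way down. Leave the small round switch up, do not lift or shove the pedals, and leave the calculator, the brush and the little carton alone.

Things in the scene. Friction and masses are not known exactly. Their poses are not given: they have to be found in the camera images.
- pedal_round: Loose effects pedal with the large round footswitch: low aluminium-coloured box about 0.5 kg, 120 mm along its x, 72 mm along its y, 38 mm high, standing on the table. Origin: centre of its underside; z up. Its footswitch is centred 26 mm from the origin towards -x (the robot's side); two fixed black knobs (18 mm across, 12 mm high) stand on top at x = +36 mm, y = +-18 mm.
- sw_round_top (a point): Centre of the top face of the large round footswitch: a round button, 40 mm across, black, flat-topped. When up, this point is 54 mm above the table (16 mm above the housing); it moves down with the button. Axes as the pedal's.
- sw_round (a joint): How far the large round footswitch is pressed, in m: 0 = up (as at the start), 0.010 = fully down on a hard stop. It moves straight down, resists with about 5 N all the way, and stays where it is left (no spring back); it counts as on beyond 0.006.
- pedal_square: Loose effects pedal with the square footswitch: low aluminium-coloured box about 0.5 kg, 120 mm along its x, 72 mm along its y, 38 mm high, standing on the table. Origin: centre of its underside; z up. Its footswitch is centred 26 mm from the origin towards -x (the robot's side); two fixed black knobs (18 mm across, 12 mm high) stand on top at x = +36 mm, y = +-18 mm.
- sw_square_top (a point): Centre of the top face of the square footswitch: a square button, 36 x 36 mm, black, flat-topped. When up, this point is 54 mm above the table (16 mm above the housing); it moves down with the button. Axes as the pedal's.
- sw_square (a joint): How far the square footswitch is pressed, in m: 0 = up (as at the start), 0.010 = fully down on a hard stop. It moves straight down, resists with about 5 N all the way, and stays where it is left (no spring back); it counts as on beyond 0.006.
- pedal_bar: Loose effects pedal with the long bar-shaped footswitch: low aluminium-coloured box about 0.5 kg, 120 mm along its x, 72 mm along its y, 38 mm high, standing on the table. Origin: centre of its underside; z up. Its footswitch is centred 26 mm from the origin towards -x (the robot's side); two fixed black knobs (18 mm across, 12 mm high) stand on top at x = +36 mm, y = +-18 mm.
- sw_bar_top (a point): Centre of the top face of the long bar-shaped footswitch: a long narrow button, 20 mm along the pedal x by 62 mm along the pedal y (across the pedal), black, flat-topped. When up, this point is 54 mm above the table (16 mm above the housing); it moves down with the button. Axes as the pedal's.
- sw_bar (a joint): How far the long bar-shaped footswitch is pressed, in m: 0 = up (as at the start), 0.010 = fully down on a hard stop. It moves straight down, resists with about 5 N all the way, and stays where it is left (no spring back); it counts as on beyond 0.006.
- pedal_small: Loose effects pedal with the small round footswitch (to be left alone): low aluminium-coloured box about 0.5 kg, 120 mm along its x, 72 mm along its y, 38 mm high, standing on the table. Origin: centre of its underside; z up. Its footswitch is centred 26 mm from the origin towards -x (the robot's side); two fixed black knobs (18 mm across, 12 mm high) stand on top at x = +36 mm, y = +-18 mm.
- sw_small_top (a point): Centre of the top face of the small round footswitch: a small round button, 20 mm across, black, flat-topped. When up, this point is 54 mm above the table (16 mm above the housing); it moves down with the button. Axes as the pedal's.
- sw_small (a joint): How far the small round footswitch is pressed, in m: 0 = up (as at the start), 0.010 = fully down on a hard stop. It moves straight down, resists with about 5 N all the way, and stays where it is left (no spring back); it counts as on beyond 0.006.
- calculator: Loose white desk calculator, 140 x 85 x 18 mm, lying flat to the left of the pedals. Origin: centre of its underside. Leave alone.
- brush: Loose wooden brush, 160 x 45 x 50 mm, lying bristles down to the right of the pedals. Origin: centre of its underside. Leave alone.
- gift_box: Loose small paper carton, 75 x 140 x 45 mm, standing beyond the pedals. Origin: centre of its underside. Leave alone.
Mind the look-alikes: they are no part of the job. What is shaped like the pedal_bar but purple or red is not meant.

How it is judged:
By the outcome, as a careful person would: the job done as asked, in the order asked, and still so for the second after the job is handed in, with the robot touching nothing.
It also fails if it takes over 43 s, if anything falls off the work surface, if the arm or the gripper's body presses on something with over 40 N, if the wrist force passes 120 N, or if a joint passes its speed limit or range.

## Working session

There is one attempt and no reset: what is moved stays moved. The work goes in short steps, Python scripts to look and compute and a tool call to move; the robot and the scene stay as the last step left them, time stands still between calls to the robot, and variables do not carry over. Pictures are saved under pics/ and viewed, at most 10 in all, crops included, and the job is handed in when it is done.

Besides the shell and the picture viewer there is one more tool, called after "Request:" as name(argument=value, ...) on one line, values as JSON. play_rows: Moves the arm, as the interface text tells. Its arguments: {"type":"object","properties":{"motion":{"type":"array","items":{"type":"object","properties":{"tx":{"type":"number"},"ty":{"type":"number"},"tz":{"type":"number"},"yaw":{"type":"number"}}}},"grip":{"type":"number"}},"required":["motion"]}

```bash
mkdir -p pics; cat > h.py <<'E'
import numpy as np, cv2
from plant import manip, vision, workorder, finder
def ray(cam,u,v,z):
    c=vision.camera_info(cam); R=np.array(c['R']);t=np.array(c['t'])
    f=200/np.tan(np.radians(c['fovy'])/2)
    d=R.T@np.array([(u-c['cx'])/f,(v-c['cy'])/f,1]); o=-R.T@t
    return o+d*(z-o[2])/d[2]
def proj(cam,X):
    c=vision.camera_info(cam); p=np.array(c['R'])@np.array(X)+np.array(c['t'])
    f=200/np.tan(np.radians(c['fovy'])/2)
    return np.array([c['cx']+f*p[0]/p[2],c['cy']+f*p[1]/p[2]])
E
python3 - <<'E'
from h import *
for n in ('scene','top'):
    im=vision.grab_frame(n); cv2.imwrite(f'pics/{n}0.png',im[:,:,::-1])
    c=vision.camera_info(n); print(n,{k:np.round(v,3).tolist() for k,v in c.items() if not isinstance(v,str)})
for q in ('sw_round_top','sw_square_top','sw_bar_top','sw_small_top'):
    for r in finder.trace('top',q)[:5]:
        m=r['mask']; v,u=np.nonzero(m); 
        print(q,round(r['p'],2),r['box'],m.sum(),np.round([u.mean(),v.mean()],1), np.round(ray('top',u.mean(),v.mean(),.038),3))
s=manip.sense(); print(s['time'],s['tcp_pos'],s['tcp_rot'],s['force'],s['opening'],manip.tip_extent)
E
```

```text
scene {'fovy': 49.989, 'cx': 320.437, 'cy': 194.62, 'R': [[0.096, 0.995, -0.007], [0.773, -0.079, -0.63], [-0.628, 0.055, -0.777]], 't': [-0.057, -0.399, 1.614]}
top {'fovy': 50.436, 'cx': 322.256, 'cy': 195.671, 'R': [[-0.011, -1.0, -0.015], [-0.986, 0.014, -0.165], [0.165, 0.013, -0.986]], 't': [0.02, 0.595, 1.126]}
sw_round_top 0.57 [396.8, 223.2, 18.8, 17.4] 179 [405.9 232. ] [ 0.493 -0.216  0.038]
sw_square_top 0.64 [342.8, 236.1, 15.4, 10.3] 163 [352.9 241. ] [ 0.47  -0.07   0.038]
sw_bar_top 0.62 [221.6, 120.8, 17.3, 23.0] 189 [230.  133.2] [0.783 0.276 0.038]
sw_bar_top 0.61 [284.4, 198.3, 35.5, 47.4] 1138 [301.3 223. ] [0.521 0.072 0.038]
sw_bar_top 0.48 [217.4, 268.6, 14.4, 22.2] 186 [223.5 281.3] [0.365 0.283 0.038]
sw_bar_top 0.45 [239.0, 213.2, 23.0, 5.9] 171 [252.  215.7] [0.543 0.209 0.038]
sw_small_top 0.57 [302.6, 232.5, 3.0, 0.3] 18 [302.7 231.1] [0.499 0.068 0.038]
0.3 [ 0.16947747 -0.627253    0.24488184] [-3.11338486e+00 -4.13215756e-01  1.68551285e-04] [0.7528269  0.17334973 0.2635986 ] 0.08536018284875793 0.014
```

View pics/top0.png

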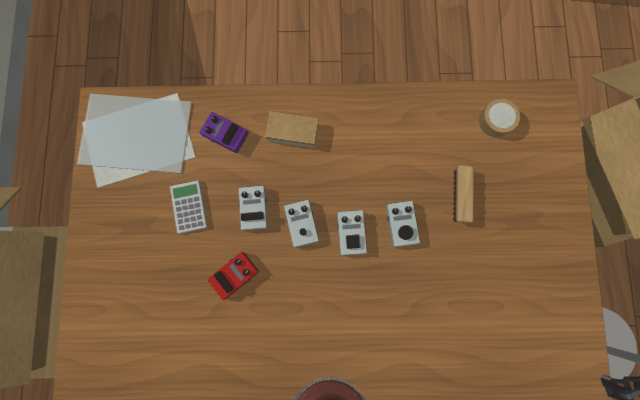

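View pics/scene0.png

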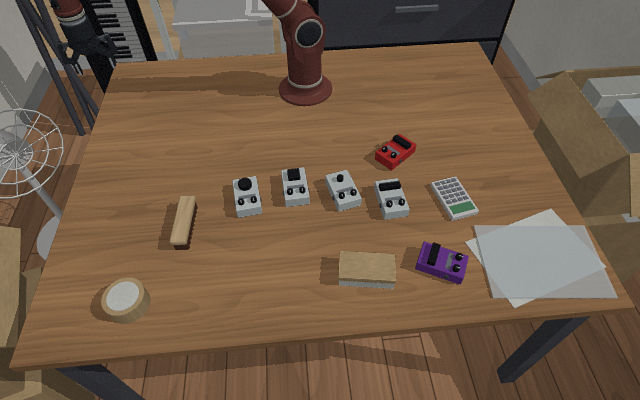

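The top view shows four aluminium pedals: bar (252,208), small (301,224), square (352,233) and round (404,224). The look-alikes are purple (224,132) and red (233,276), both bar-shaped; neither is meant. The targets are the round button (405,232), the square button (352,241) and the white pedal's bar (252,216). Next I measure the dark blobs in both views and check one crop.

```bash
python3 - <<'E'
from h import *
from scipy.optimize import least_squares
T=cv2.imread('pics/top0.png'); S=cv2.imread('pics/scene0.png')
seeds={'round':((405,232),(245,184)),'square':((352,241),(294,174)),'bar':((252,216),(390,186)),'small':((303,231),(340,178))}
def blob(im,p):
    d=(im.max(2)<60).astype(np.uint8); n,l,st,c=cv2.connectedComponentsWithStats(d,connectivity=4)
    y,x=np.nonzero(l); i=np.argmin((x-p[0])**2+(y-p[1])**2); k=l[y[i],x[i]]
    return c[k],st[k]
vis=cv2.resize(T[180:270,220:430],None,fx=3.8,fy=3.8,interpolation=cv2.INTER_CUBIC)
for n,(a,b) in seeds.items():
    ca,sa=blob(T,a); cb,sb=blob(S,b)
    r=least_squares(lambda X:np.r_[proj('top',X)-ca,proj('scene',X)-cb],[.5,0,.05])
    print(n,np.round(ca,1),sa,np.round(cb,1),sb,'tri',np.round(r.x,4),'res',round(r.cost,2),'top@.05',np.round(ray('top',*ca,.050),4),'scene@.05',np.round(ray('scene',*cb,.050),4))
    cv2.drawMarker(vis,tuple(int(q) for q in ((ca[0]-220+.5)*3.8,(ca[1]-180+.5)*3.8)),(0,0,255),0,12,1)
# pedal body yaw from the mask
for q in ('pedal_round','pedal_square','pedal_bar','pedal_small'):
    for r in finder.trace('top',q)[:3]:
        p=np.argwhere(r['mask'])[:,::-1].astype(np.float32); w=cv2.minAreaRect(p)
        print(q,round(r['p'],2),np.round(w[0],1),np.round(w[1],1),round(w[2],1),np.round(ray('top',*w[0],.03),3))
cv2.imwrite('pics/crop.png',vis)
R=cv2.Rodrigues(np.array(manip.sense()['tcp_rot']))[0]; print(R.round(3))
E
```

```text
round [405.4 232.2] [399 226  14  14 153] [244.4 183.8] [238 178  14  13 139] tri [ 0.4913 -0.2134  0.047 ] res 0.04 top@.05 [ 0.4911 -0.2124  0.05  ] scene@.05 [ 0.4939 -0.2135  0.05  ]
square [352.7 241.4] [347 235  13  13 149] [293.3 174.1] [287 168  13  13 134] tri [ 0.4681 -0.0689  0.0471] res 0.01 top@.05 [ 0.468  -0.0685  0.05  ] scene@.05 [ 0.4707 -0.0691  0.05  ]
bar [251.5 216. ] [241 212  22   9 148] [389.5 185.7] [379 181  22  10 157] tri [0.5412 0.208  0.0465] res 0.07 top@.05 [0.5409 0.2081 0.05  ] scene@.05 [0.5441 0.2063 0.05  ]
small [302.4 231.5] [300 229   6   6  31] [339.6 177.9] [337 175   6   7  39] tri [0.4967 0.0673 0.0466] res 0.1 top@.05 [0.4965 0.0679 0.05  ] scene@.05 [0.4996 0.0659 0.05  ]
pedal_round 0.81 [402.6 223.1] [43.7 29.4] 81.9 [ 0.518 -0.209  0.03 ]
pedal_square 0.61 [351.8 231.9] [44.2 28. ] 83.4 [ 0.495 -0.068  0.03 ]
pedal_bar 0.97 [233.  275.5] [28.6 47.2] 52.6 [0.38 0.26 0.03]
pedal_bar 0.96 [253.  207.7] [43.6 27.3] 86.4 [0.567 0.208 0.03 ]
pedal_bar 0.67 [224.  131.8] [45.5 27.1] 27.6 [0.79  0.296 0.03 ]
pedal_small 0.85 [301.5 222.9] [44.1 27.6] 76.0 [0.522 0.072 0.03 ]
[[ 0.965  0.261 -0.   ]
 [ 0.261 -0.965  0.   ]
 [ 0.    -0.    -1.   ]]
```

View pics/crop.png

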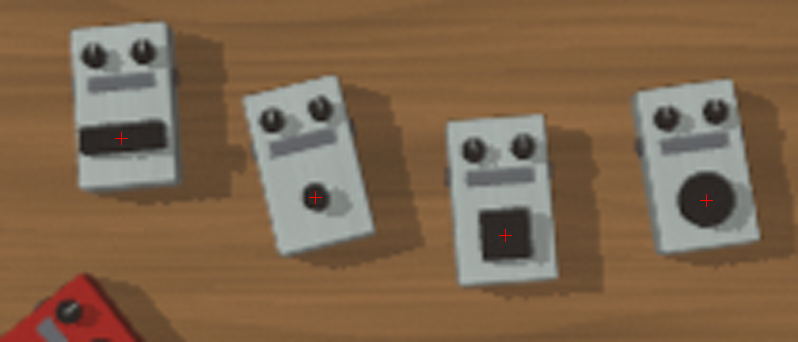

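The crop shows the markers on the black buttons: white bar at crop (121,138), square (505,235), round (706,200). The small switch at (315,197) is to be left up. The triangulated heights are about 47 mm, which suits the buttons, so I go to the round one with the fingers shut.

Request:
play_rows(motion=[{"tx": 0.032,"ty": 0.041,"tz": 0,"yaw": -0.05},{"tx": 0.064,"ty": 0.082,"tz": 0,"yaw": -0.1},{"tx": 0.095,"ty": 0.122,"tz": 0,"yaw": -0.15},{"tx": 0.126,"ty": 0.162,"tz": 0,"yaw": -0.2},{"tx": 0.157,"ty": 0.202,"tz": 0,"yaw": -0.26}], grip=0.0)

```text
time: 0.92
tcp_pos: [0.2983, -0.4615, 0.2455]
tcp_rot: [3.141, 0.001, 0.001]
force: [1.2, 0.1, 0.4]
opening: 0.026
finger_force: 0.0
```

Request:
play_rows(motion=[{"tx": 0.03,"ty": 0.04,"tz": 0},{"tx": 0.06,"ty": 0.08,"tz": 0},{"tx": 0.09,"ty": 0.12,"tz": 0},{"tx": 0.12,"ty": 0.16,"tz": 0},{"tx": 0.145,"ty": 0.19,"tz": 0}])

```text
invalid input at $.motion[0]: expected keys tx, ty, tz, yaw
```

Request:
play_rows(motion=[{"tx": 0.025,"ty": 0.032,"tz": 0,"yaw": 0},{"tx": 0.05,"ty": 0.064,"tz": 0,"yaw": 0},{"tx": 0.075,"ty": 0.096,"tz": -0.01,"yaw": 0},{"tx": 0.1,"ty": 0.128,"tz": -0.02,"yaw": 0},{"tx": 0.12,"ty": 0.155,"tz": -0.04,"yaw": 0}])

```text
time: 1.33
tcp_pos: [0.4208, -0.3062, 0.2071]
tcp_rot: [3.139, 0.01, 0.009]
force: [1.5, 0.5, 0.5]
opening: 0.0001
finger_force: 0.0
```

Request:
play_rows(motion=[{"tx": 0.015,"ty": 0.02,"tz": -0.02,"yaw": 0},{"tx": 0.03,"ty": 0.04,"tz": -0.04,"yaw": 0},{"tx": 0.044,"ty": 0.057,"tz": -0.07,"yaw": 0},{"tx": 0.044,"ty": 0.057,"tz": -0.09,"yaw": 0},{"tx": 0.044,"ty": 0.057,"tz": -0.1,"yaw": 0}])

```text
time: 1.75
tcp_pos: [0.4614, -0.2486, 0.103]
tcp_rot: [-3.139, -0.012, 0.005]
force: [-1.7, -0.7, 0.6]
opening: -0.0001
finger_force: 0.0
```

Request:
play_rows(motion=[{"tx": 0,"ty": 0,"tz": 0,"yaw": 0},{"tx": 0,"ty": 0,"tz": 0,"yaw": 0}])

```text
time: 1.92
tcp_pos: [0.461, -0.2523, 0.1056]
tcp_rot: [3.141, 0.003, -0.0]
force: [0.2, -0.2, 0.2]
opening: 0.0005
finger_force: 0.0
```

Request:
play_rows(motion=[{"tx": 0.015,"ty": 0.02,"tz": 0,"yaw": 0},{"tx": 0.03,"ty": 0.039,"tz": 0,"yaw": 0},{"tx": 0.03,"ty": 0.039,"tz": -0.015,"yaw": 0},{"tx": 0.03,"ty": 0.039,"tz": -0.025,"yaw": 0},{"tx": 0.03,"ty": 0.039,"tz": -0.025,"yaw": 0}])

```text
time: 2.33
tcp_pos: [0.4901, -0.2131, 0.0798]
tcp_rot: [3.141, 0.003, -0.003]
force: [0.0, -0.6, 0.4]
opening: 0.0001
finger_force: 0.0
```

```bash
python3 - <<'E'
from h import *
T=vision.grab_frame('top')[:,:,::-1]; S=vision.grab_frame('scene')[:,:,::-1]
s=manip.sense(); print(s['tcp_pos'],s['force'])
tip=np.array(s['tcp_pos'])-[0,0,.014]; print('tip',proj('top',tip),proj('scene',tip))
a=cv2.resize(T[195:265,360:450],None,fx=4.4,fy=4.4); b=cv2.resize(S[140:210,210:300],None,fx=4.4,fy=4.4)
cv2.imwrite('pics/near.png',np.hstack([a,b]))
E
```

```text
[ 0.49049635 -0.21381874  0.08071997] [-0.42292112 -0.00431951  0.14910712]
tip [407.04365274 231.96299182] [243.47666891 179.13665356]
```

View pics/near.png

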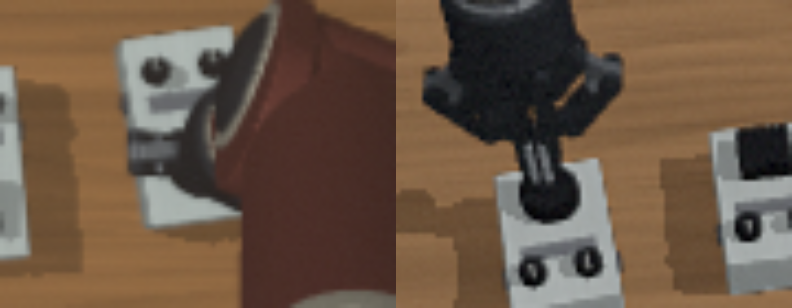

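The closed fingers stand over the round button (scene half, about (540,185) in the crop), with the tip 13 mm above it. I descend slowly and watch the force.

Request:
play_rows(motion=[{"tx": 0,"ty": 0,"tz": -0.003,"yaw": 0},{"tx": 0,"ty": 0,"tz": -0.006,"yaw": 0},{"tx": 0,"ty": 0,"tz": -0.009,"yaw": 0},{"tx": 0,"ty": 0,"tz": -0.012,"yaw": 0},{"tx": 0,"ty": 0,"tz": -0.013,"yaw": 0}])

```text
time: 2.85
tcp_pos: [0.4913, -0.2124, 0.0673]
tcp_rot: [3.141, 0.005, -0.0]
force: [-0.6, -0.1, 4.4]
opening: -0.0
finger_force: 2.4
```

Request:
play_rows(motion=[{"tx": 0,"ty": 0,"tz": -0.001,"yaw": 0},{"tx": 0,"ty": 0,"tz": -0.002,"yaw": 0},{"tx": 0,"ty": 0,"tz": -0.003,"yaw": 0},{"tx": 0,"ty": 0,"tz": -0.004,"yaw": 0},{"tx": 0,"ty": 0,"tz": -0.004,"yaw": 0}])

```text
time: 3.27
tcp_pos: [0.4913, -0.2123, 0.0634]
tcp_rot: [3.141, 0.006, 0.0]
force: [-1.2, -1.2, 4.4]
opening: 0.0
finger_force: 2.0
```

Request:
play_rows(motion=[{"tx": 0,"ty": 0,"tz": -0.001,"yaw": 0},{"tx": 0,"ty": 0,"tz": -0.002,"yaw": 0},{"tx": 0,"ty": 0,"tz": -0.003,"yaw": 0},{"tx": 0,"ty": 0,"tz": -0.004,"yaw": 0},{"tx": 0,"ty": 0,"tz": -0.004,"yaw": 0}])

```text
time: 3.68
tcp_pos: [0.4913, -0.2123, 0.0592]
tcp_rot: [3.141, 0.006, 0.0]
force: [-0.2, -1.1, 3.9]
opening: 0.0003
finger_force: 1.8
```

Request:
play_rows(motion=[{"tx": 0,"ty": 0,"tz": 0.005,"yaw": 0},{"tx": 0,"ty": 0,"tz": 0.02,"yaw": 0},{"tx": 0,"ty": 0,"tz": 0.045,"yaw": 0},{"tx": 0,"ty": 0.02,"tz": 0.05,"yaw": 0},{"tx": -0.005,"ty": 0.05,"tz": 0.05,"yaw": 0}])

```text
time: 4.1
tcp_pos: [0.4889, -0.1651, 0.1113]
tcp_rot: [3.138, -0.003, 0.011]
force: [1.0, 0.7, -0.4]
opening: 0.0
finger_force: 0.0
```

Request:
play_rows(motion=[{"tx": -0.005,"ty": 0.03,"tz": 0,"yaw": 0},{"tx": -0.01,"ty": 0.06,"tz": 0,"yaw": 0},{"tx": -0.015,"ty": 0.08,"tz": 0,"yaw": 0},{"tx": -0.0175,"ty": 0.093,"tz": 0,"yaw": 0},{"tx": -0.0175,"ty": 0.093,"tz": 0,"yaw": 0}])

```text
time: 4.52
tcp_pos: [0.4682, -0.0644, 0.1091]
tcp_rot: [-3.138, -0.017, 0.002]
force: [-0.7, -0.1, -0.3]
opening: -0.0001
finger_force: 0.0
```

Request:
play_rows(motion=[{"tx": 0,"ty": 0,"tz": -0.01,"yaw": 0},{"tx": 0,"ty": 0,"tz": -0.02,"yaw": 0},{"tx": 0,"ty": 0,"tz": -0.03,"yaw": 0},{"tx": 0,"ty": 0,"tz": -0.03,"yaw": 0}])

```text
time: 4.85
tcp_pos: [0.4682, -0.0699, 0.0779]
tcp_rot: [3.142, 0.004, -0.004]
force: [-0.5, -0.4, 0.0]
opening: -0.0003
finger_force: 0.0
```

```bash
python3 - <<'E'
from h import *
S=vision.grab_frame('scene')[:,:,::-1]
s=manip.sense(); print(s['tcp_pos'],s['force'])
cv2.imwrite('pics/near2.png',cv2.resize(S[120:215,210:360],None,fx=5,fy=5))
E
```

```text
[ 0.46851581 -0.06988421  0.07857555] [0.36577962 0.92648085 0.45499099]
```

View pics/near2.png

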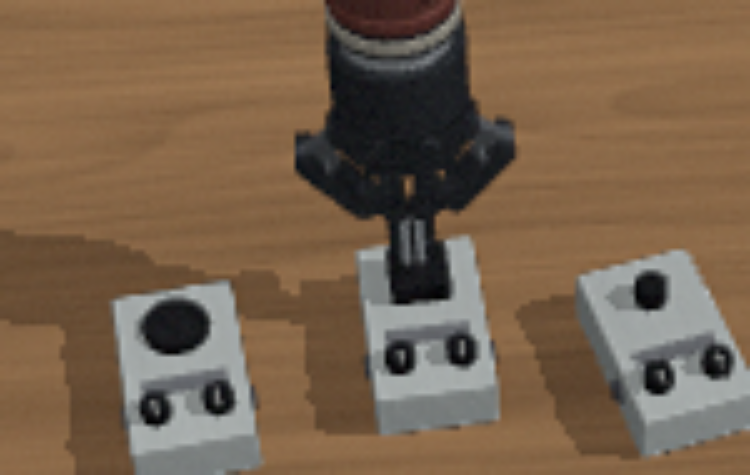

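The round button at crop (175,325) now sits low, and its pedal has not visibly moved. The fingers stand over the square button at (418,265).

Request:
play_rows(motion=[{"tx": 0,"ty": 0,"tz": -0.003,"yaw": 0},{"tx": 0,"ty": 0,"tz": -0.006,"yaw": 0},{"tx": 0,"ty": 0,"tz": -0.008,"yaw": 0},{"tx": 0,"ty": 0,"tz": -0.01,"yaw": 0},{"tx": 0,"ty": 0,"tz": -0.011,"yaw": 0}])

```text
time: 5.32
tcp_pos: [0.4689, -0.0691, 0.0682]
tcp_rot: [-3.142, -0.006, -0.0]
force: [0.3, -0.9, -0.8]
opening: -0.0003
finger_force: 0.0
```

Request:
play_rows(motion=[{"tx": 0,"ty": 0,"tz": -0.001,"yaw": 0},{"tx": 0,"ty": 0,"tz": -0.002,"yaw": 0},{"tx": 0,"ty": 0,"tz": -0.003,"yaw": 0},{"tx": 0,"ty": 0,"tz": -0.004,"yaw": 0},{"tx": 0,"ty": 0,"tz": -0.004,"yaw": 0}])

```text
time: 5.73
tcp_pos: [0.4689, -0.069, 0.0645]
tcp_rot: [3.142, 0.006, 0.0]
force: [-0.3, -0.8, 4.5]
opening: -0.0002
finger_force: 1.9
```

Request:
play_rows(motion=[{"tx": 0,"ty": 0,"tz": -0.001,"yaw": 0},{"tx": 0,"ty": 0,"tz": -0.002,"yaw": 0},{"tx": 0,"ty": 0,"tz": -0.0035,"yaw": 0},{"tx": 0,"ty": 0,"tz": -0.005,"yaw": 0},{"tx": 0,"ty": 0,"tz": -0.005,"yaw": 0}])

```text
time: 6.15
tcp_pos: [0.4689, -0.0691, 0.0592]
tcp_rot: [-3.142, -0.006, -0.0]
force: [-0.6, -0.4, 2.7]
opening: 0.0001
finger_force: 1.1
```

Request:
play_rows(motion=[{"tx": 0,"ty": 0,"tz": 0.005,"yaw": 0},{"tx": 0,"ty": 0,"tz": 0.02,"yaw": 0},{"tx": 0,"ty": 0,"tz": 0.045,"yaw": 0},{"tx": 0,"ty": 0,"tz": 0.07,"yaw": 0},{"tx": 0,"ty": 0,"tz": 0.07,"yaw": 0}])

```text
time: 6.57
tcp_pos: [0.4717, -0.0694, 0.1331]
tcp_rot: [3.141, 0.006, 0.014]
force: [0.7, -0.8, 0.7]
opening: -0.0003
finger_force: 0.0
```

Request:
play_rows(motion=[{"tx": 0.007,"ty": 0.03,"tz": 0,"yaw": 0},{"tx": 0.015,"ty": 0.06,"tz": 0,"yaw": 0},{"tx": 0.022,"ty": 0.09,"tz": 0,"yaw": 0},{"tx": 0.03,"ty": 0.12,"tz": 0,"yaw": 0},{"tx": 0.037,"ty": 0.145,"tz": 0,"yaw": 0}])

```text
time: 6.98
tcp_pos: [0.506, 0.0786, 0.129]
tcp_rot: [-3.141, -0.009, 0.0]
force: [0.4, 0.6, 0.1]
opening: -0.0001
finger_force: 0.0
```

Request:
play_rows(motion=[{"tx": 0.008,"ty": 0.03,"tz": 0,"yaw": 0},{"tx": 0.016,"ty": 0.06,"tz": 0,"yaw": 0},{"tx": 0.024,"ty": 0.09,"tz": 0,"yaw": 0},{"tx": 0.03,"ty": 0.115,"tz": 0,"yaw": 0},{"tx": 0.035,"ty": 0.132,"tz": 0,"yaw": 0}])

```text
time: 7.4
tcp_pos: [0.5405, 0.2121, 0.1287]
tcp_rot: [-3.14, -0.012, 0.001]
force: [0.1, -0.2, 0.4]
opening: 0.0001
finger_force: 0.0
```

Request:
play_rows(motion=[{"tx": 0,"ty": 0,"tz": 0,"yaw": 0},{"tx": 0,"ty": 0,"tz": -0.02,"yaw": 0},{"tx": 0,"ty": 0,"tz": -0.04,"yaw": 0},{"tx": 0,"ty": 0,"tz": -0.05,"yaw": 0},{"tx": 0,"ty": 0,"tz": -0.05,"yaw": 0}])

```text
time: 7.82
tcp_pos: [0.5388, 0.2062, 0.0767]
tcp_rot: [3.139, 0.004, -0.009]
force: [1.3, 0.3, -0.0]
opening: 0.0001
finger_force: 0.0
```

```bash
python3 - <<'E'
from h import *
S=vision.grab_frame('scene')[:,:,::-1]
s=manip.sense(); print(s['tcp_pos'],s['force'])
cv2.imwrite('pics/near3.png',cv2.resize(S[120:230,220:430],None,fx=3.8,fy=3.8))
E
```

```text
[0.53995234 0.20669295 0.07813912] [0.5970998  0.79865979 0.19883287]
```

View pics/near3.png

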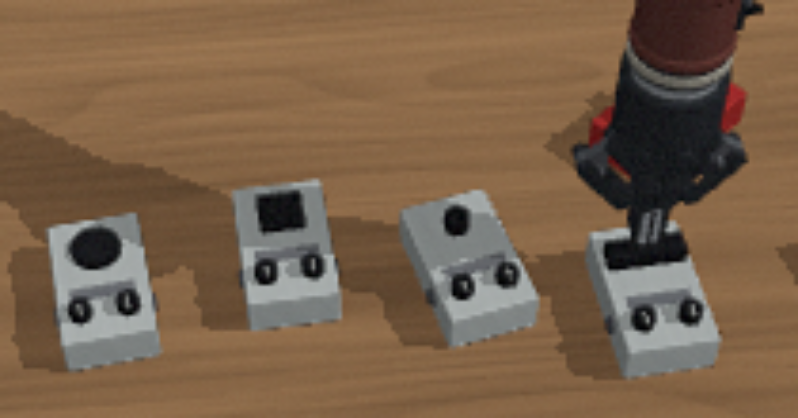

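The round and square buttons are down, the small one is up, and the fingers stand over the bar at crop (648,245). The red look-alike is behind the gripper and well clear. Pressing the bar.

Request:
play_rows(motion=[{"tx": 0,"ty": 0,"tz": -0.003,"yaw": 0},{"tx": 0,"ty": 0,"tz": -0.006,"yaw": 0},{"tx": 0,"ty": 0,"tz": -0.008,"yaw": 0},{"tx": 0,"ty": 0,"tz": -0.01,"yaw": 0},{"tx": 0,"ty": 0,"tz": -0.011,"yaw": 0}])

```text
time: 8.28
tcp_pos: [0.541, 0.208, 0.0684]
tcp_rot: [-3.141, -0.006, -0.001]
force: [0.1, -0.5, 0.1]
opening: -0.0001
finger_force: 0.0
```

Request:
play_rows(motion=[{"tx": 0,"ty": 0,"tz": -0.001,"yaw": 0},{"tx": 0,"ty": 0,"tz": -0.002,"yaw": 0},{"tx": 0,"ty": 0,"tz": -0.003,"yaw": 0},{"tx": 0,"ty": 0,"tz": -0.004,"yaw": 0},{"tx": 0,"ty": 0,"tz": -0.004,"yaw": 0}])

```text
time: 8.7
tcp_pos: [0.541, 0.208, 0.0647]
tcp_rot: [-3.141, -0.006, -0.001]
force: [-2.1, 0.2, 3.5]
opening: -0.0
finger_force: 2.2
```

Request:
play_rows(motion=[{"tx": 0,"ty": 0,"tz": -0.001,"yaw": 0},{"tx": 0,"ty": 0,"tz": -0.002,"yaw": 0},{"tx": 0,"ty": 0,"tz": -0.0035,"yaw": 0},{"tx": 0,"ty": 0,"tz": -0.005,"yaw": 0},{"tx": 0,"ty": 0,"tz": -0.0055,"yaw": 0}])

```text
time: 9.12
tcp_pos: [0.541, 0.208, 0.059]
tcp_rot: [-3.141, -0.006, -0.0]
force: [-0.6, -0.7, 4.7]
opening: 0.0001
finger_force: 2.4
```

Request:
play_rows(motion=[{"tx": 0,"ty": 0,"tz": 0.005,"yaw": 0},{"tx": 0,"ty": 0,"tz": 0.02,"yaw": 0},{"tx": 0,"ty": 0,"tz": 0.05,"yaw": 0},{"tx": 0,"ty": 0,"tz": 0.085,"yaw": 0},{"tx": 0,"ty": 0,"tz": 0.12,"yaw": 0}])

```text
time: 9.53
tcp_pos: [0.5404, 0.2078, 0.1794]
tcp_rot: [3.141, 0.006, -0.003]
force: [0.4, 0.6, -0.5]
opening: -0.0001
finger_force: 0.0
```

Request:
play_rows(motion=[{"tx": 0,"ty": 0,"tz": 0.02,"yaw": 0},{"tx": 0,"ty": 0,"tz": 0.02,"yaw": 0},{"tx": 0,"ty": 0,"tz": 0.02,"yaw": 0},{"tx": 0,"ty": 0,"tz": 0.02,"yaw": 0}])

```text
time: 9.87
tcp_pos: [0.5401, 0.2077, 0.1978]
tcp_rot: [3.141, 0.006, -0.003]
force: [-0.7, -0.5, -0.2]
opening: -0.0001
finger_force: 0.0
```

```bash
python3 - <<'E'
from h import *
S=vision.grab_frame('scene')[:,:,::-1]
s=manip.sense(); print(s['time'],s['tcp_pos'],s['force'])
cv2.imwrite('pics/end.png',cv2.resize(S[120:230,220:430],None,fx=3.8,fy=3.8))
E
```

```text
9.9167 [0.53983652 0.20763806 0.1972319 ] [ 0.33715436  0.76345411 -0.53134606]
```

View pics/end.png

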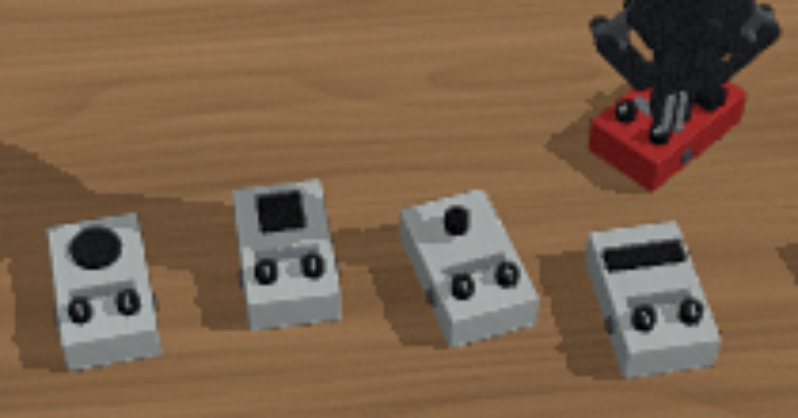

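All three switches are low: round (95,247), square (280,211) and bar (643,253). The small one at (455,220) is still up, the pedals are unmoved and the arm is clear.

```bash
python3 -c "
from plant import workorder; print(workorder.sign_off())"
```

```text
the job is handed in; nothing more can be done
None
```

I pressed the large round, square and long bar footswitches in that order, each about 9 of 10 mm down by fingertip height. The small switch is still up, the pedals show no sign of moving, and I handed the job in at about 9.9 s.

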